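# Pack the field-trip crate, heavy blocks under, nested beakers and slide boxes on top

## Task

Pack the grey crate for the field trip, heaviest lowest: first lay all the metal heating blocks flat on the crate's floor, before anything else goes in. Nest the three steel beakers inside one another in size order, and put the nest, upright, and every slide box, lying flat label up, inside the crate on top of the blocks (a slide box or the nest may also lie on another slide box if room is short), so that nothing light is down on the crate's floor. Leave the tube rack, the Petri dishes and the amber jar where they are.

Things in the scene. Friction and masses are not known exactly. Their poses are not given: they have to be found in the camera images.
- crate: low open-topped grey plastic transit crate fixed to the bench, outside 308 x 164 x 48 mm high, walls and floor 4 mm thick; origin at the centre of its underside, x along the long side, y along the short side, z up
- crate_in (a point): centre of the crate's inner floor (inside 300 x 156 mm, walls rise 44 mm above this point); axes as the crate's
- block0: aluminium heating block with tube wells in its top face (dark round marks), 80 x 64 x 40 mm high, about 0.48 kg, one of two or three (None if absent); origin at the centre of its underside, x along the 80 mm side, z up
- block1: aluminium heating block with tube wells in its top face (dark round marks), 80 x 64 x 40 mm high, about 0.48 kg, one of two or three (None if absent); origin at the centre of its underside, x along the 80 mm side, z up
- block2: aluminium heating block with tube wells in its top face (dark round marks), 80 x 64 x 40 mm high, about 0.48 kg, one of two or three (None if absent); origin at the centre of its underside, x along the 80 mm side, z up
- slidebox0: white plastic microscope-slide box, closed, a grey seam round it, 80 x 60 x 30 mm high, about 0.12 kg, light; one or two of them (None if absent); origin at the centre of its underside, x along the 80 mm side, z up
- slidebox1: white plastic microscope-slide box, closed, a grey seam round it, 80 x 60 x 30 mm high, about 0.12 kg, light; one or two of them (None if absent); origin at the centre of its underside, x along the 80 mm side, z up
- beaker_large: stainless-steel straight-sided open beaker, 66 mm outer diameter, 52 mm tall, wall 2.5 mm, bottom 4 mm thick, 70 g; origin at the centre of its underside, z up to the mouth; the widest and lowest
- beaker_medium: stainless-steel straight-sided open beaker, 52 mm outer diameter, 64 mm tall, wall 2.5 mm, bottom 4 mm thick, 50 g; origin at the centre of its underside, z up to the mouth; fits into the large one with its rim 16 mm above the large rim
- beaker_small: stainless-steel straight-sided open beaker, 38 mm outer diameter, 76 mm tall, wall 2.5 mm, bottom 4 mm thick, 35 g; origin at the centre of its underside, z up to the mouth; the narrowest and tallest, fits into the medium one with its rim 16 mm above the medium rim
- tube_rack: bystander: blue tube rack with white caps, 100 x 50 x 67 mm high, beyond the work; origin at the centre of its underside
- petri_stack: bystander: stack of clear Petri dishes, 90 mm diameter, 57 mm high, beyond the work; origin at the centre of its underside
- reagent_bottle: bystander: amber glass jar, 64 mm diameter, 130 mm tall, beyond the crate; origin at the centre of its underside
There are look-alikes about, which are no part of the job. Leave any pink look-alike of the slidebox0 alone.

How it is judged:
On the way:
1. every metal block lies flat on the crate's floor while the slide boxes and beakers are still outside the crate (x of block0 in the frame of crate_in between -0.14 and 0.14 m and y of block0 in the frame of crate_in between -0.07 and 0.07 m and z of block0 in the frame of crate_in between -0.01 and 0.008 m and angle between each of block0, block1, block2's own z axis and vertical below 0.12 rad and x of block1 in the frame of crate_in between -0.14 and 0.14 m and y of block1 in the frame of crate_in between -0.07 and 0.07 m and z of block1 in the frame of crate_in between -0.01 and 0.008 m and x of block2 in the frame of crate_in between -0.14 and 0.14 m and y of block2 in the frame of crate_in between -0.07 and 0.07 m and z of block2 in the frame of crate_in between -0.01 and 0.008 m and (x of slidebox0 in the frame of crate_in above 0.154 m or x of slidebox0 in the frame of crate_in below -0.154 m or y of slidebox0 in the frame of crate_in above 0.082 m or y of slidebox0 in the frame of crate_in below -0.082 m) and (x of slidebox1 in the frame of crate_in above 0.154 m or x of slidebox1 in the frame of crate_in below -0.154 m or y of slidebox1 in the frame of crate_in above 0.082 m or y of slidebox1 in the frame of crate_in below -0.082 m) and (x of beaker_large in the frame of crate_in above 0.154 m or x of beaker_large in the frame of crate_in below -0.154 m or y of beaker_large in the frame of crate_in above 0.082 m or y of beaker_large in the frame of crate_in below -0.082 m) and (x of beaker_medium in the frame of crate_in above 0.154 m or x of beaker_medium in the frame of crate_in below -0.154 m or y of beaker_medium in the frame of crate_in above 0.082 m or y of beaker_medium in the frame of crate_in below -0.082 m) and (x of beaker_small in the frame of crate_in above 0.154 m or x of beaker_small in the frame of crate_in below -0.154 m or y of beaker_small in the frame of crate_in above 0.082 m or y of beaker_small in the frame of crate_in below -0.082 m)), for 0.2 s.
At the end, for the whole second after the job is handed in: Blocks flat on the crate floor (within 8 mm); slide boxes flat and large beaker upright (0.12 rad) inside the crate, undersides 34 to 85 (beaker 115) mm above its floor; medium and small beaker nested in the large, bottoms within 10 and 14 mm of its underside; all at rest (x of block0 in the frame of crate_in between -0.14 and 0.14 m and y of block0 in the frame of crate_in between -0.07 and 0.07 m and z of block0 in the frame of crate_in between -0.01 and 0.008 m and angle between each of block0, block1, block2, slidebox0, slidebox1, beaker_large's own z axis and vertical below 0.12 rad and x of block1 in the frame of crate_in between -0.14 and 0.14 m and y of block1 in the frame of crate_in between -0.07 and 0.07 m and z of block1 in the frame of crate_in between -0.01 and 0.008 m and x of block2 in the frame of crate_in between -0.14 and 0.14 m and y of block2 in the frame of crate_in between -0.07 and 0.07 m and z of block2 in the frame of crate_in between -0.01 and 0.008 m and x of slidebox0 in the frame of crate_in between -0.14 and 0.14 m and y of slidebox0 in the frame of crate_in between -0.07 and 0.07 m and z of slidebox0 in the frame of crate_in between 0.034 and 0.085 m and x of slidebox1 in the frame of crate_in between -0.14 and 0.14 m and y of slidebox1 in the frame of crate_in between -0.07 and 0.07 m and z of slidebox1 in the frame of crate_in between 0.034 and 0.085 m and x of beaker_large in the frame of crate_in between -0.14 and 0.14 m and y of beaker_large in the frame of crate_in between -0.07 and 0.07 m and z of beaker_large in the frame of crate_in between 0.034 and 0.115 m and horizontal distance between beaker_medium and beaker_large below 0.01 m and z of beaker_medium in the frame of beaker_large between 0 and 0.01 m and angle between each of beaker_medium, beaker_small's own z axis and vertical below 0.2 rad and horizontal distance between beaker_small and beaker_large below 0.016 m and z of beaker_small in the frame of beaker_large between 0 and 0.014 m and linear speed of each of block0, block1, block2, slidebox0, slidebox1, beaker_large, beaker_medium, beaker_small below 0.02 m/s); the robot touches nothing.
It fails at once if the tube rack is pushed more than 30 mm (distance of tube_rack from where it was at the start of the episode above 0.03 m).
It fails at once if the stack of Petri dishes is pushed more than 30 mm (distance of petri_stack from where it was at the start of the episode above 0.03 m).
It fails at once if the amber jar is pushed more than 30 mm (distance of reagent_bottle from where it was at the start of the episode above 0.03 m).
Of block0, block1, block2 only 2 to 3 are there at a start; the rules pass over those that are not, and their reading is None.
Of slidebox0, slidebox1 only 1 to 2 are there at a start; the rules pass over those that are not, and their reading is None.
At some moment in a run one of block0, block1, block2, beaker_large may be knocked a few centimetres aside while the robot is not near it.
It also fails if it takes over 210 s, if anything falls off the work surface, if the arm or the gripper's body presses on something with over 40 N, if the wrist force passes 120 N, or if a joint passes its speed limit or range.

## Robot

A 7-joint arm with a two-finger parallel gripper is mounted at the origin on the work surface. World frame = base frame: x ahead of the robot, y to its left, z up, the work surface at z = 0. Lengths are in m, angles in rad, forces in N, time in s.
With the tool pointing down it reaches from about 0.4 to 0.875 m from the base axis. Payload 19.3 kg.
Tool frame: the origin (TCP) lies midway between the tips of the shut fingers; the grasp point (between the pads) lies 19 mm behind it; z points along the fingers, y is the line along which they close (so a half turn about z gives the same grasp; the last joint's range is limited). The gripper opens to 85 mm and grips with 20 to 120 N. Pads are 22 mm wide; open, the fingers measure 114 mm over their backs; the gripper's body (76 mm by 85 mm) begins 54 mm behind the grasp point. The pads swing forward as they close: fully open they stand 13 mm farther back than shut.
Start: joints at [1.058, 0.521, -0.036, 1.599, 0.021, 1.021, -0.113], TCP at [0.268, -0.565, 0.203] pointing down, gripper open.
Joint ranges: [-2.91, 2.91], [-0.3, 2.13], [-1.5, 1.42], [0.17, 2.43], [-1.26, 4.41], [0.16, 1.93], [-2.52, 2.52]. Speed limits (rad/s): [1.89, 1.89, 2.39, 2.39, 3.01, 3.01, 3.01].

## Interface

Orientations are given as a rotation vector (axis times angle).
In Python, from rig import robot gives the robot as it stands. Calls block until the motion is done:
- robot.movep(position, orientation): joint-space move of the TCP to a pose.
- robot.move_straight(position, rot=None, vel=0.15): straight line of the TCP; rot=None keeps the orientation; vel is the mean speed in m/s.
- robot.move_j(angles): joint-space move.
- robot.let_go() and robot.close_gripper(): open the fingers fully, or close them until they stop; the grip force is fixed at half the most.
- robot.dwell(seconds).
- robot.inverse_kinematics(position, orientation): joint angles nearest the present ones, or None.
- robot.observe(): the state.
- robot.camera(name): name is "scene" or "top"; returns a dict with "color" (420x560x3 uint8, red, green, blue), "fx", "fy", "cx", "cy" (pixels), "distortion" ([k1, k2, p1, p2, k3] as OpenCV has them; the pictures are not rectified), "origin" and "orientation" of the camera in the world. Camera axes: x right, y down, z forward; pixel columns grow to the right and rows downward; lengths in m; the calibration is good to about 2 mm. A picture is of the moment at which its call begins. There is no depth.
A pose or a line that the arm cannot do raises robot.MotionError and nothing moves.
- robot.hand_in(): hands the job in; it is judged then, once.
Trained networks look in a picture, given as the dict that the camera call returned (one of the last four; its "shot" number tells which), for a name from the list of things; names that differ only in an ending like _2 or _b are one class to them, and where a whole thing is asked for, a point or a joint stands for the part that bears it (a point fixed in the world has none). Each returns a list of dicts, best first, with "p" (0 to 1); they miss things now and then, are a little off and sometimes report something else, mostly with a low value. They report only what shows in the picture. A call takes as long as a camera call. They do not tell look-alikes from the thing itself.
- robot.spot_in(picture, thing): "xyz" ([x, y, z] in m, in world coordinates, good to about 4 mm: the middle of the surface that is visible of it).
- robot.cut_out(picture, thing): "mask" (420x560 bool, what is visible of it).
- robot.landmark_of(picture, thing): "xyz" ([x, y, z] in m, in world coordinates, good to about 4 mm: a listed point, or the origin of a listed thing).
The state is a dict: "time_s": time; "joints": joint angles; "joint_velocities": joint speeds; "tau": joint torques, N m; "tool_pos": TCP position; "tcp_rot": TCP orientation; "ft_force": force on the tool from outside, world axes, zero at the start; "wrist_torque": the same for the moment, N m; "grip_width": opening from 0.0 (shut) to 1.0 (fully open); "gripper_force": force on a finger pad.
Only numpy, scipy, OpenCV 4.12 (cv2) and the standard library are available. Lean on these libraries where they do the work, as an engineer would, in place of code of your own. Each camera call takes 0.05 s, during which the arm holds its last target. There are 200 camera calls.

## Working session

There is one attempt and no reset: what is moved stays moved. The work goes in short steps, each a Python script; the robot and the scene stay as the last script left them, time stands still between calls to the robot, and variables do not carry over. Pictures are saved under pics/ and viewed, at most 14 in all, crops included, and the job is handed in when it is done.

```bash
ls; mkdir -p pics; python3 - <<'E'
from rig import robot
import cv2
for n in("scene","top"):
    p=robot.camera(n); cv2.imwrite(f"pics/a_{n}.png",p["color"][:,:,::-1])
    print(n,p["fx"],p["cx"],p["cy"],p["distortion"],p["origin"],p["orientation"])
    for t in["crate_in","block0","slidebox0","beaker_large","beaker_medium","beaker_small","tube_rack","petri_stack","reagent_bottle"]:
        print(t,[([round(float(v),3) for v in d["xyz"]],round(float(d["p"]),2)) for d in robot.landmark_of(p,t)])
print(robot.observe())
E
```

```text
pics
scene 501.28627453897815 279.06288091675424 219.6720220526766 [0.04242974 0.         0.         0.         0.        ] [1.16369218 0.97568231 0.98882269] [-0.75876994 -2.52589257  1.19464253]
crate_in [([0.516, -0.285, -0.001], 0.91), ([0.441, 0.357, -0.0], 0.73)]
block0 [([0.6, 0.211, 0.001], 0.91), ([0.432, 0.226, -0.002], 0.8), ([0.433, 0.067, -0.0], 0.79), ([0.516, -0.282, 0.0], 0.66)]
slidebox0 [([0.277, 0.22, -0.001], 0.75), ([0.44, -0.053, 0.001], 0.74), ([0.253, -0.3, 0.001], 0.64), ([0.587, 0.075, 0.002], 0.6), ([0.753, -0.206, 0.003], 0.6)]
beaker_large [([0.6, 0.364, 0.002], 0.98)]
beaker_medium [([0.444, 0.358, -0.003], 0.86)]
beaker_small [([0.592, -0.053, 0.0], 0.7), ([0.433, 0.069, 0.001], 0.51)]
tube_rack [([0.765, -0.015, -0.0], 0.7)]
petri_stack [([0.766, 0.165, 0.005], 0.9)]
reagent_bottle [([0.749, -0.206, 0.002], 0.91)]
top 543.2702031749976 276.12414506745836 204.98469877625016 [-0.12676401  0.          0.          0.          0.        ] [0.31818783 0.04555299 1.50960521] [-2.17519723  2.13771808 -0.13974082]
crate_in [([0.517, -0.291, 0.005], 0.95)]
block
[... 568 characters left out ...]
577873 ,  0.52142965, -0.0363116 ,  1.59952187,  0.02118763,
        1.02112469, -0.11276363]), 'joint_velocities': array([-2.14485424e-05, -1.47240863e-03,  6.56474451e-04, -4.94604381e-04,
        3.15677875e-03,  2.06898769e-03,  7.96813669e-04]), 'tau': array([ 1.44723905e-03, -9.26857710e+01,  1.97926842e+00, -3.70261037e+01,
        1.82344794e-02,  1.66209538e-03,  1.36512855e-05]), 'tool_pos': array([ 0.26777008, -0.56469567,  0.20276432]), 'tcp_rot': array([-3.06481015e+00, -6.89868203e-01,  2.19744154e-05]), 'ft_force': array([ 0.1501768 , -0.71676571, -0.09558298]), 'wrist_torque': array([0.00472953, 0.00055254, 0.02790888]), 'gripper_force': 0.0, 'grip_width': 0.9995893525328557}
```

View pics/a_scene.png

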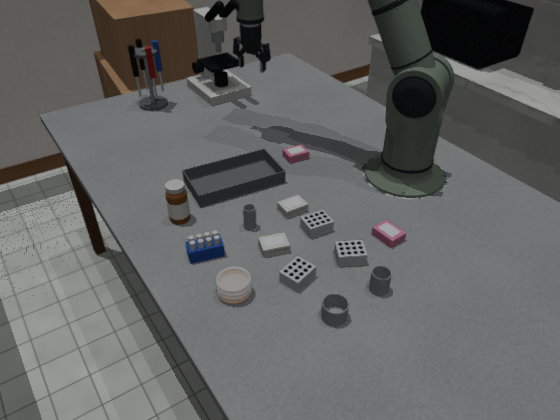

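View pics/a_top.png

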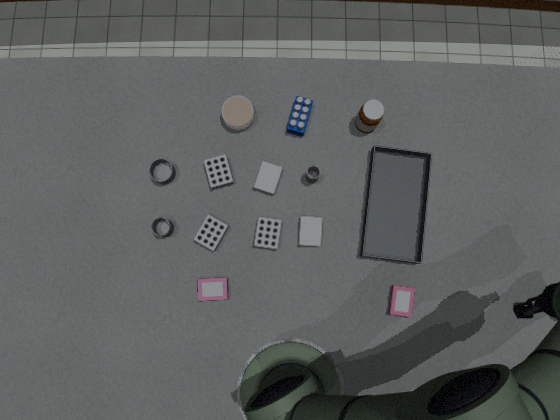

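The top view shows three blocks at about (218,172), (211,233) and (268,233), and two white slide boxes at (268,178) and (311,231). The beakers are at (162,172) for large, (162,228) for medium and (313,174) for small. The crate is at (396,205), and the pink look-alikes at (212,289) and (402,301) are to be left alone. I'll fit poses by matching projected silhouettes to the masks.

```bash
cat > h.py <<'E'
import numpy as np, cv2
from scipy.optimize import minimize
from scipy.spatial.transform import Rotation as R
from rig import robot
def box(a,b,h): return np.array([[i*a/2,j*b/2,k*h] for i in(-1,1) for j in(-1,1) for k in(0,1)])
def cyl(d,h):
    t=np.linspace(0,2*np.pi,40,endpoint=False)
    return np.array([[d/2*np.cos(a),d/2*np.sin(a),k*h] for a in t for k in(0,1)])
SH=dict(crate=box(.308,.164,.048),block0=box(.08,.064,.04),slidebox0=box(.08,.06,.03),
        beaker_large=cyl(.066,.052),beaker_medium=cyl(.052,.064),beaker_small=cyl(.038,.076))
def proj(p,X):
    Rw=R.from_rotvec(p["orientation"]).inv()
    K=np.array([[p["fx"],0,p["cx"]],[0,p["fy"],p["cy"]],[0,0,1.]])
    return cv2.projectPoints((Rw.apply(X-np.asarray(p["origin"]))),np.zeros(3),np.zeros(3),K,np.asarray(p["distortion"]))[0][:,0]
def pts(name,q,z=0):
    c,s=np.cos(q[2]),np.sin(q[2])
    return SH[name]@np.array([[c,s,0],[-s,c,0],[0,0,1]])+[q[0],q[1],z]
def sil(p,X):
    S=4; m=np.zeros((420*S,560*S),np.uint8)
    h=cv2.convexHull(((proj(p,X)+.5)*S-.5).astype(np.float32))
    cv2.fillConvexPoly(m,np.round(h*16).astype(np.int32),255,shift=4)
    return cv2.resize(m,(560,420),interpolation=cv2.INTER_AREA)/255.
def look(): return [robot.camera("scene"),robot.camera("top")]
def poses(name,ps,z=0,seeds=None,pmin=.5):
    """fit x,y,yaw of every instance to the masks; returns (score, q) list"""
    ms=[[d["mask"] for d in robot.cut_out(p,name)] for p in ps]
    seeds=seeds or [d["xyz"] for d in robot.landmark_of(ps[1],name)]
    out=[]
    for s in seeds:
        use=[]
        for p,mm in zip(ps,ms):
            c=proj(p,np.array([[s[0],s[1],z+.02]]))[0]
            b=[m for m in mm if np.hypot(*(np.argwhere(m).mean(0)[::-1]-c))<15]
            if b: use.append((p,b[0].astype(float)))
        if not use: continue
        def cost(q): return np.mean([1-np.minimum(a,m).sum()/np.maximum(a,m).sum() for p,m in use for a in[sil(p,pts(name,q,z))]])
        best=None
        for y0 in ([0] if "beaker" in name else np.linspace(0,np.pi,6,endpoint=False)):
            sim=np.array([[s[0],s[1],y0]]*4)+np.array([[0,0,0],[.006,0,0],[0,.006,0],[0,0,.25]])
            r=minimize(cost,sim[0],method="Nelder-Mead",options=dict(initial_simplex=sim,xatol=2e-4,fatol=1e-4,maxiter=150))
            if best is None or r.fun<best.fun: best=r
        q=best.x.copy(); q[2]=(q[2]+np.pi/2)%np.pi-np.pi/2
        out.append((round(1-best.fun,3),len(use),np.round(q,4)))
    return out
E
cat > m.py <<'E'
from h import *
ps=look()
for n in SH:
    s=[[.517,-.288,0]] if n=="crate" else None
    for r in poses(n,ps,seeds=s): print(n,*r)
E
time python3 m.py
```

```text
crate 0.976 2 [ 0.5152 -0.2866 -0.1181]
block0 0.931 2 [ 0.4283  0.2209 -0.4943]
block0 0.928 2 [0.5985 0.2062 0.2931]
block0 0.918 2 [ 0.4308  0.0673 -0.1283]
slidebox0 0.886 2 [ 0.585   0.0687 -0.3223]
slidebox0 0.904 2 [ 0.4387 -0.0501 -0.0501]
slidebox0 0.944 1 [ 0.2509 -0.3028 -0.1389]
slidebox0 0.912 2 [ 0.2757  0.2147 -1.4893]
beaker_large 0.897 2 [0.5972 0.3648 0.1801]
beaker_medium 0.914 2 [0.4419 0.3569 0.0429]
beaker_small 0.878 2 [ 0.5928 -0.0542  0.3856]
real	0m17.106s
user	0m17.620s
sys	0m11.581s
```

```bash
cat >> h.py <<'E'
CR=np.array([.5152,-.2866,-.1181])
def down(psi): return (R.from_euler("z",psi)*R.from_euler("x",np.pi)).as_rotvec()
def orient(pos,psi):
    """of the two equal grasps take the one with the joints nearest the middle of joint 7"""
    best=None
    for k in(-1,0,1):
        a=psi+k*np.pi; j=robot.inverse_kinematics(pos,down(a))
        if j is not None and (best is None or abs(j[6])<best[0]): best=(abs(j[6]),a)
    return best[1]
def slot(u,v=0): 
    c,s=np.cos(CR[2]),np.sin(CR[2]); return CR[0]+c*u-s*v,CR[1]+s*u+c*v
def pick(x,y,psi,z,up=.2):
    a=orient([x,y,up],psi); robot.let_go()
    robot.movep([x,y,up],down(a)); robot.move_straight([x,y,z+.03],vel=.25); robot.move_straight([x,y,z],vel=.1)
    robot.close_gripper(); o=robot.observe()
    print("grip mm",round(o["grip_width"]*85,1),"F",round(o["gripper_force"],1))
    robot.move_straight([x,y,up],vel=.25); return robot.observe()["grip_width"]*85
def place(u,z,v=0,psi=None,up=.2):
    x,y=slot(u,v); a=orient([x,y,up],CR[2] if psi is None else psi)
    robot.movep([x,y,up],down(a)); robot.move_straight([x,y,z+.03],vel=.25); robot.move_straight([x,y,z],vel=.06)
    print("F before release",np.round(robot.observe()["ft_force"],1))
    robot.let_go(); robot.move_straight([x,y,up],vel=.25)
def outside(r): return not (abs(r[2][0]-CR[0])<.17 and abs(r[2][1]-CR[1])<.12) and r[2][0]>.36
E
python3 - <<'E'
from h import *
pick(.5985,.2062,.2931,.002)
place(.095,.002+.004+.002)
ps=look(); cv2.imwrite("pics/b.png",np.hstack([ps[0]["color"][80:350,150:450],ps[1]["color"][80:350,130:450]])[:,:,::-1])
for r in poses("block0",ps): print(*r)
print(robot.observe()["time_s"])
E
```

```text
grip mm 61.2 F 61.7
F before release [ 0.8  0.1 -3.8]
0.915 2 [ 0.4298  0.2221 -0.4915]
12.65
```

View pics/b.png

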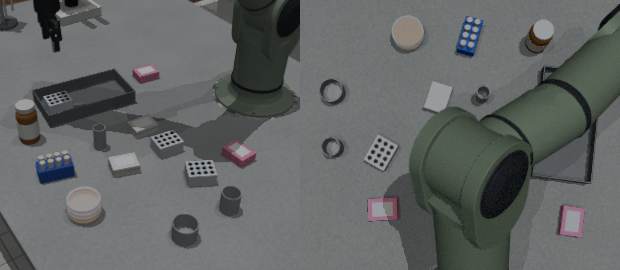

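The first block lies flat in the far end of the crate, and the arm hides the top camera's view of the block near (0.43, 0.07). I'll do the other two blocks, measuring again before each.

```bash
cat >> h.py <<'E'
def find(name,near,z=0,ps=None):
    ps=ps or look()
    seeds=[d["xyz"] for p in ps for d in robot.landmark_of(p,name)]
    s=min(seeds,key=lambda s:np.hypot(s[0]-near[0],s[1]-near[1]))
    r=poses(name,ps,z,[s]); print(name,np.round(s[:2],3),r); return r[0][2]
E
python3 - <<'E'
from h import *
pick(.4290,.2215,-.493,.002)
place(0,.008)
q=find("block0",(.4308,.0673))
if np.hypot(q[0]-.4308,q[1]-.0673)<.008: q=np.array([.4308,.0673,-.1283])
pick(*q,.002)
place(-.095,.008)
x,y=slot(.0);robot.movep([x,y-.1,.35],robot.observe()["tcp_rot"])
ps=look(); cv2.imwrite("pics/c.png",np.hstack([ps[0]["color"][80:350,150:450],ps[1]["color"][80:350,130:450]])[:,:,::-1])
for n in list(SH)[2:]:
    try: print(n,poses(n,ps))
    except Exception as e: print(n,e)
print(robot.observe()["time_s"])
E
```

```text
grip mm 60.9 F 59.5
F before release [-2.1  2.9  5. ]
block0 [0.431 0.071] [(np.float64(0.932), 1, array([ 0.4287,  0.069 , -0.1572]))]
grip mm 61.2 F 58.8
F before release [-0.4  1.2  0.2]
slidebox0 [(np.float64(0.9), 2, array([ 0.5836,  0.0691, -0.3111])), (np.float64(0.918), 2, array([ 0.276 ,  0.2135, -1.5109])), (np.float64(0.931), 1, array([ 0.2489, -0.2978, -0.2557])), (np.float64(0.939), 1, array([ 0.4359, -0.0491, -0.069 ]))]
beaker_large [(np.float64(0.925), 2, array([0.5965, 0.3639, 0.1774]))]
beaker_medium [(np.float64(0.894), 2, array([0.4408, 0.3562, 0.0637]))]
beaker_small [(np.float64(0.87), 2, array([ 0.5913, -0.0526,  0.0864]))]
32.975
```

View pics/c.png

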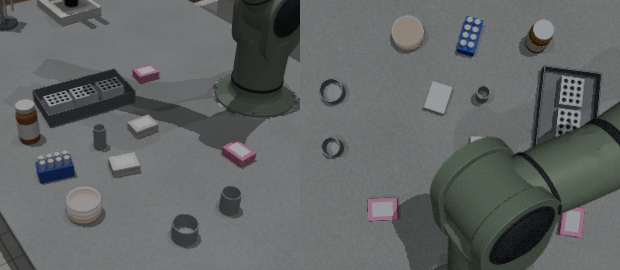

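All three blocks lie flat in the crate. Next the slide boxes, then the large beaker.

```bash
python3 - <<'E'
from h import *
pick(.4375,-.0497,-.06,.000)
place(-.095,.046)
q=find("slidebox0",(.584,.069))
pick(*q,.000)
place(0,.046)
q=find("beaker_large",(.5968,.3642))
pick(q[0],q[1],.3,.012)
place(.095,.058)
ps=look(); cv2.imwrite("pics/d.png",np.hstack([ps[0]["color"][80:350,150:450],ps[1]["color"][80:350,130:450]])[:,:,::-1])
x,y=slot(.095); print(x,y); q=find("beaker_large",(x,y),.044,ps)
print(find("beaker_medium",(.441,.3565),0,ps),robot.observe()["time_s"])
E
```

```text
grip mm 0.4 F 21.5
F before release [0.5 0.3 0.6]
slidebox0 [0.588 0.072] [(np.float64(0.853), 2, array([ 0.5844,  0.0701, -0.3185]))]
grip mm 0.2 F 10.0
F before release [0.2 0.4 0.4]
beaker_large [0.597 0.367] [(np.float64(0.911), 2, array([0.5958, 0.3644, 0.1846]))]
grip mm 62.4 F 61.1
F before release [-1.8  3.6  8.3]
0.6095382582047225 -0.297793437313851
beaker_large [ 0.605 -0.298] [(np.float64(0.927), 1, array([ 0.6077, -0.2985,  0.0602]))]
beaker_medium [0.442 0.357] [(np.float64(0.933), 1, array([0.4413, 0.3559, 0.274 ]))]
[0.4413 0.3559 0.274 ] 61.6833
```

View pics/d.png

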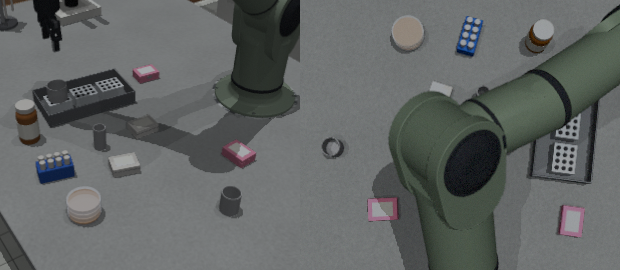

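Both slide-box grasps closed on nothing, while the large beaker sits well on the far block. I'll look closely at where the boxes are now.

```bash
python3 - <<'E'
from h import *
robot.movep([.45,-.45,.35],robot.observe()["tcp_rot"])
ps=look()
for n in (.4375,-.0497),(.584,.069): 
    q=find("slidebox0",n,0,ps)
c=[]
for p,(x,y) in zip(ps,((270,180),(240,140))):
    im=cv2.resize(p["color"][y:y+110,x-20:x+90],(390,390),interpolation=cv2.INTER_CUBIC)
    c.append(im)
cv2.imwrite("pics/e.png",np.hstack(c)[:,:,::-1]); print(robot.observe()["tool_pos"])
E
```

```text
slidebox0 [ 0.436 -0.046] [(np.float64(0.509), 2, array([ 0.4375, -0.0466, -0.0521]))]
slidebox0 [0.586 0.072] [(np.float64(0.906), 2, array([ 0.5841,  0.0692, -0.3082]))]
[ 0.4501086  -0.44992418  0.3499202 ]
```

View pics/e.png

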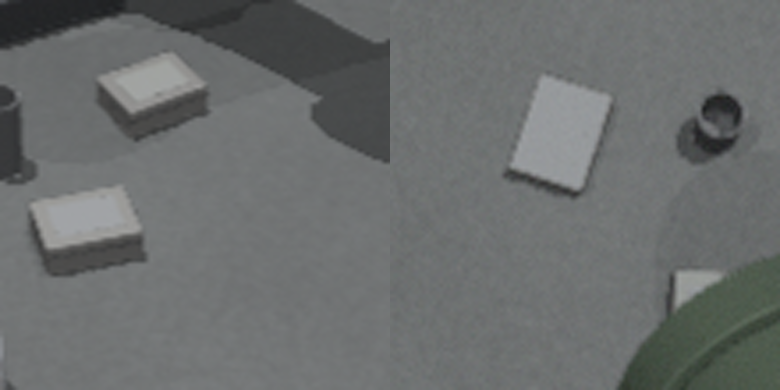

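```bash
python3 - <<'E'
from h import *
x,y,psi=.5841,.0692,-.3082
def st(t):
    o=robot.observe(); print(t,np.round(o["tool_pos"],4),np.round(o["ft_force"],1),round(o["grip_width"]*85,1),round(o["gripper_force"],1))
a=orient([x,y,.2],psi); robot.movep([x,y,.15],down(a)); robot.let_go(); st("open")
robot.move_straight([x,y,.03],vel=.25); st("30")
robot.move_straight([x,y,-.003],vel=.06); st("-3")
a=robot.camera("scene")["color"]
robot.close_gripper(); st("closed"); b=robot.camera("scene")["color"]
cv2.imwrite("pics/f.png",np.hstack([cv2.resize(i[190:290,230:330],(390,390),interpolation=cv2.INTER_CUBIC) for i in(a,b)])[:,:,::-1])
E
```

```text
open [0.5842 0.0687 0.1501] [ 0.5 -0.4  0.2] 84.8 0.0
30 [0.5847 0.069  0.0309] [-0.4 -0.7  0.9] 85.0 0.0
-3 [ 0.5841  0.0691 -0.003 ] [-0.4  0.5  0.2] 84.7 0.0
closed [0.5883 0.0688 0.0013] [-4.2 -3.5 63.1] -0.3 31.4
```

View pics/f.png

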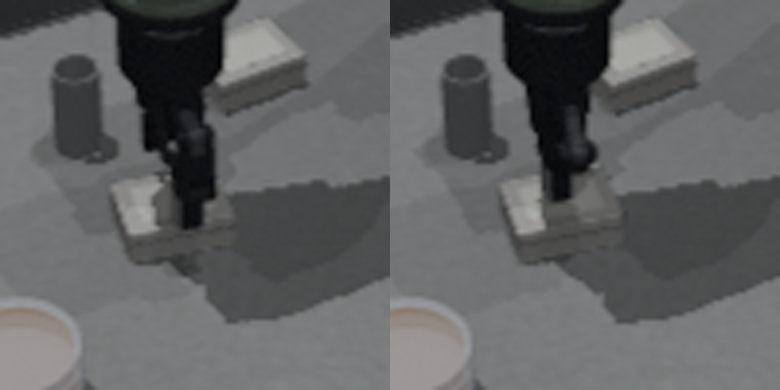

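The fingers closed on top of the box, with an upward force of 63 N at a nominal TCP height of about 0. The real fingertips seem to stand higher than stated, so I'll touch the empty table to measure the offset.

```bash
python3 - <<'E'
from h import *
x,y=.5841,.0692
robot.move_straight([x,y,.12],vel=.2)
x,y=.43,.10
def st(t):
    o=robot.observe(); print(t,np.round(o["tool_pos"],4),np.round(o["ft_force"],1),round(o["grip_width"]*85,1)); return o["ft_force"][2]
robot.movep([x,y,.05],down(orient([x,y,.05],0)))
for g in (0,1):
    if g: robot.let_go()
    for z in np.arange(.010,-.031,-.005):
        robot.move_straight([x,y,z],vel=.06); f=st(g)
        if f>8: break
    robot.move_straight([x,y,.05],vel=.2)
print(robot.observe()["time_s"])
E
```

```text
0 [0.4301 0.0999 0.0102] [-0.1  0.7 -0.4] -0.0
0 [0.43  0.1   0.005] [-0.   1.5  0.5] -0.1
0 [ 0.4299  0.1    -0.    ] [0.1 0.4 0.6] -0.2
0 [ 0.4299  0.1    -0.005 ] [ 0.1 -1.5 -0.6] -0.2
0 [ 0.4299  0.0999 -0.01  ] [ 1.3 -0.   0.7] 0.1
0 [ 0.4299  0.1    -0.0149] [ 0.3  0.  -0.3] 0.3
0 [ 0.4299  0.1    -0.0199] [-0.2  0.1 -0.7] -0.3
0 [ 0.43    0.1    -0.0249] [0.3 0.5 0.3] -0.0
0 [ 0.4303  0.1001 -0.0286] [-8.3  1.3 46.5] -0.1
1 [0.4301 0.0999 0.0102] [ 0.3  1.1 -0.3] 85.3
1 [0.43   0.1    0.0049] [ 0.5 -0.   0.8] 85.0
1 [ 4.299e-01  1.000e-01 -2.000e-04] [-0.1  0.4 -1.1] 85.0
1 [ 0.4299  0.0999 -0.0052] [-0.4 -0.7  0.9] 84.9
1 [ 0.4299  0.0999 -0.0101] [-0.2 -0.4  0. ] 84.8
1 [ 0.4299  0.0999 -0.0151] [-0.4 -0.1  0.4] 85.0
1 [ 0.4299  0.0999 -0.02  ] [0.  1.  0.7] 85.0
1 [ 0.4299  0.1    -0.025 ] [ 0.5 -0.9  1.1] 85.0
1 [ 0.43  0.1  -0.03] [-0.5 -0.1 -0.2] 84.9
77.975
```

Shut, the real tips touch the table at a commanded z of −0.027, so they sit 27 mm above the reported TCP. I'll apply that offset and redo the boxes.

```bash
python3 - <<'E'
from h import *
q=find("slidebox0",(.584,.069))
assert pick(*q,-.024)>50
place(0,.022)
q=find("slidebox0",(.4375,-.0497))
if np.hypot(q[0]-.4375,q[1]+.0497)<.01: q=np.array([.4375,-.0497,-.06])
assert pick(*q,-.024)>50
place(-.095,.022)
robot.movep([.4,-.55,.3],robot.observe()["tcp_rot"])
ps=look(); cv2.imwrite("pics/g.png",np.hstack([ps[0]["color"][80:350,150:450],ps[1]["color"][80:350,130:450]])[:,:,::-1])
x,y=slot(.095); print(x,y); find("beaker_large",(x,y),.044,ps)
find("beaker_medium",(.441,.3565),0,ps);find("beaker_small",(.592,-.053),0,ps);print(robot.observe()["time_s"])
E
```

```text
slidebox0 [0.586 0.074] [(np.float64(0.909), 2, array([ 0.5848,  0.0678, -0.3258]))]
grip mm 58.8 F 64.6
F before release [-0.1 -0.7 -1.2]
slidebox0 [ 0.437 -0.049] [(np.float64(0.872), 1, array([ 0.4373, -0.0463,  0.1192]))]
grip mm 58.7 F 61.1
F before release [ 0.1 -0.4 -1.4]
0.6095382582047225 -0.297793437313851
beaker_large [ 0.608 -0.297] [(np.float64(0.947), 2, array([ 0.6067, -0.3002,  0.2542]))]
beaker_medium [0.44  0.355] [(np.float64(0.911), 2, array([0.4411, 0.3564, 0.3582]))]
beaker_small [ 0.593 -0.052] [(np.float64(0.873), 2, array([ 0.5916, -0.0539,  0.3699]))]
97.375
```

View pics/g.png

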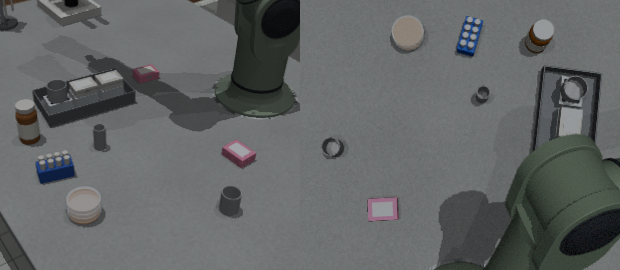

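Both slide boxes lie on the blocks and the large beaker is upright at about (.607, -.299). Now the medium and small beakers go in.

```bash
python3 - <<'E'
from h import *
assert pick(.4411,.3564,CR[2],.019)>45
place(.0925,.070,-.0013)
robot.movep([.4,-.55,.3],robot.observe()["tcp_rot"])
ps=look(); cv2.imwrite("pics/h.png",np.hstack([cv2.resize(ps[0]["color"][130:220,170:260],(390,390),interpolation=cv2.INTER_CUBIC),cv2.resize(ps[1]["color"][130:220,360:450],(390,390),interpolation=cv2.INTER_CUBIC)])[:,:,::-1])
x,y=slot(.0925); find("beaker_medium",(x,y),.048,ps); find("beaker_large",(x,y),.044,ps)
find("beaker_small",(.592,-.053),0,ps);print(robot.observe()["time_s"])
E
```

```text
grip mm 49.2 F 59.7
F before release [ 0.2 -0.8 -0.4]
beaker_medium [ 0.608 -0.301] [(np.float64(0.617), 2, array([ 0.6074, -0.3045,  0.1139]))]
beaker_large [ 0.605 -0.296] [(np.float64(0.455), 2, array([ 0.6073, -0.2987,  0.1378]))]
beaker_small [ 0.591 -0.054] [(np.float64(0.854), 2, array([ 0.5919, -0.0529,  0.1481]))]
110.0083
```

View pics/h.png

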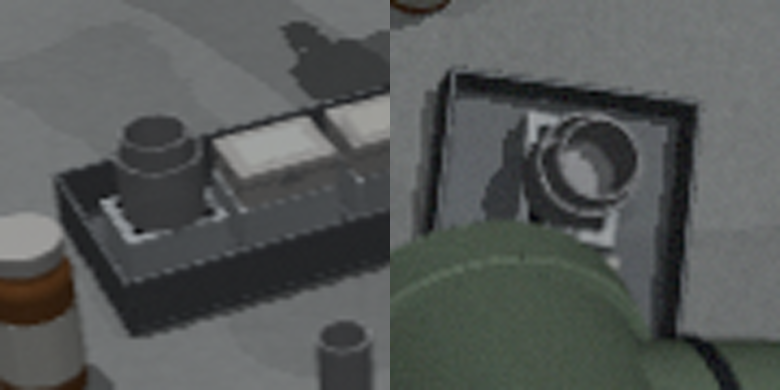

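The medium beaker stands inside the large one, with a step of about 16 mm between the rims. The small one goes in at the same axis.

```bash
python3 - <<'E'
from h import *
assert pick(.5917,-.0535,CR[2],.030)>30
place(.0925,.085,-.0013)
robot.movep([.4,-.55,.3],robot.observe()["tcp_rot"])
ps=look(); cv2.imwrite("pics/i.png",np.hstack([cv2.resize(ps[0]["color"][130:220,170:260],(390,390),interpolation=cv2.INTER_CUBIC),cv2.resize(ps[1]["color"][130:220,360:450],(390,390),interpolation=cv2.INTER_CUBIC)])[:,:,::-1])
print(robot.observe()["time_s"])
E
```

```text
grip mm 36.7 F 59.2
F before release [-0.4 -0.5 -0.2]
119.3417
```

View pics/i.png

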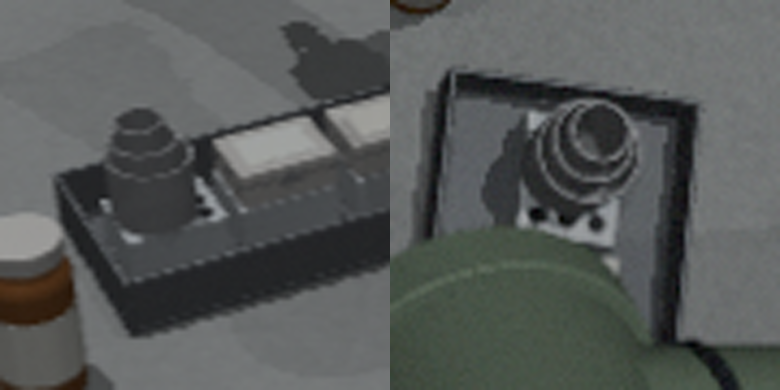

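The nest is together but has shifted a few millimetres. I'll overlay models to check its position and seating.

```bash
python3 - <<'E'
from h import *
ps=look(); x,y=slot(.1)
def rim(d,z,x,y):
    t=np.linspace(0,2*np.pi,60); return np.c_[x+d/2*np.cos(t),y+d/2*np.sin(t),0*t+z]
# fit rims independently: (x,y) maximising edge (bright rim) response in both views
ims=[cv2.GaussianBlur(cv2.cvtColor(p["color"],cv2.COLOR_RGB2GRAY),(0,0),.6).astype(np.float32) for p in ps]
out=[i.copy() for i in (ps[0]["color"],ps[1]["color"])]
big=[cv2.resize(i[130:220,a:a+90],(390,390),interpolation=cv2.INTER_CUBIC) for i,a in zip(out,(170,360))]
for d,zn in((.066,.096),(.052,.112),(.038,.128)):
    best=[]
    for z in np.arange(zn-.008,zn+.013,.004):
        b=max((sum(cv2.remap(im,*[np.ascontiguousarray(proj(p,rim(d-.0025,z,X,Y)).astype(np.float32)[:,k]).reshape(1,-1) for k in(0,1)],cv2.INTER_LINEAR).mean() for p,im in zip(ps,ims)),X,Y) for X in np.arange(x-.016,x+.017,.002) for Y in np.arange(y-.016,y+.017,.002))
        best.append((round(float(b[0]),1),round(float(z-zn),3),round(b[1],4),round(b[2],4)))
    best.sort(reverse=True); print(d,best[:3])
    s,dz,X,Y=[b for b in best if b[1]==0][0] if any(b[1]==0 for b in best) else best[0]
    for p,im,a in zip(ps,big,(170,360)):
        cv2.polylines(im,[np.int32(((proj(p,rim(d-.0025,zn,X,Y))-[a,130]+.5)*390/90))],True,(255,0,0),1)
for n in ("slidebox0","block0"):
    print(n,[ [round(float(v),3) for v in d["xyz"]] for d in robot.landmark_of(ps[0],n)])
cv2.imwrite("pics/j.png",np.hstack(big)[:,:,::-1]); print(slot(.095))
E
```

```text
0.066 [(166.6, 0.012, np.float64(0.6085), np.float64(-0.3104)), (162.1, 0.0, np.float64(0.6145), np.float64(-0.3004)), (161.6, 0.008, np.float64(0.6065), np.float64(-0.3144))]
0.052 [(176.5, 0.012, np.float64(0.5985), np.float64(-0.3124)), (174.6, 0.008, np.float64(0.5985), np.float64(-0.3144)), (173.0, 0.004, np.float64(0.5985), np.float64(-0.3144))]
0.038 [(187.7, 0.012, np.float64(0.5985), np.float64(-0.3144)), (187.4, 0.008, np.float64(0.5985), np.float64(-0.3144)), (184.3, 0.004, np.float64(0.5985), np.float64(-0.3144))]
slidebox0 [[0.255, -0.3, 0.002], [0.517, -0.282, 0.043], [0.277, 0.22, 0.002], [0.42, -0.278, 0.047]]
block0 [[0.421, -0.276, 0.007], [0.519, -0.287, 0.003], [0.61, -0.297, 0.003]]
(np.float64(0.6095382582047225), np.float64(-0.297793437313851))
```

View pics/j.png

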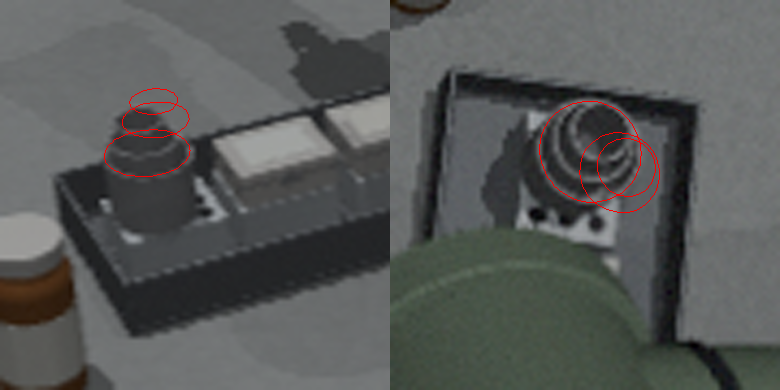

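```bash
python3 - <<'E'
from h import *
ps=look(); X0,Y0=.6145,-.3004
t=np.linspace(0,2*np.pi,80)
rim=lambda d,z,x,y: np.c_[x+d/2*np.cos(t),y+d/2*np.sin(t),0*t+z]
g=[cv2.cvtColor(p["color"],cv2.COLOR_RGB2GRAY).astype(np.float32) for p in ps]
g=[i-cv2.GaussianBlur(i,(0,0),3) for i in g]   # local contrast: thin bright rim
def sc(d,z,X,Y):
    v=0
    for p,i in zip(ps,g):
        q=proj(p,rim(d-.0025,z,X,Y)).astype(np.float32); v+=cv2.remap(i,q[None,:,0].copy(),q[None,:,1].copy(),cv2.INTER_LINEAR).clip(-10,25).mean()
    return v
big=[cv2.resize(p["color"][150:190,a:a+40],(400,400),interpolation=cv2.INTER_CUBIC) for p,a in zip(ps,(185,390))]
for d,zn,w in((.066,.096,.003),(.052,.112,.006),(.038,.128,.011)):
    L=[]
    for dz in np.arange(-.004,.017,.004):
        L.append(max((round(float(sc(d,zn+dz,X,Y)),1),round(dz,3),round(X,4),round(Y,4)) for X in np.arange(X0-w,X0+w+.001,.001) for Y in np.arange(Y0-w,Y0+w+.001,.001)))
    print(d,[tuple(map(float,l)) for l in L]); b=max(L)
    for p,im,a in zip(ps,big,(185,390)):
        cv2.polylines(im,[np.int32((proj(p,rim(d-.0025,zn+b[1],b[2],b[3]))-[a,150]+.5)*10)],True,(255,0,0),1)
cv2.imwrite("pics/k.png",np.hstack(big)[:,:,::-1])
E
```

```text
0.066 [(23.1, -0.004, 0.6155, -0.3014), (27.6, 0.0, 0.6145, -0.2994), (21.2, 0.004, 0.6145, -0.2984), (19.4, 0.008, 0.6135, -0.2984), (19.6, 0.012, 0.6125, -0.2974), (21.2, 0.016, 0.6115, -0.2964)]
0.052 [(19.3, -0.004, 0.6195, -0.3004), (24.1, 0.0, 0.6185, -0.2984), (20.1, 0.004, 0.6175, -0.2974), (19.4, 0.008, 0.6165, -0.2974), (23.2, 0.012, 0.6155, -0.2974), (23.3, 0.016, 0.6145, -0.2954)]
0.038 [(21.4, -0.004, 0.6215, -0.3014), (29.8, 0.0, 0.6205, -0.2994), (24.6, 0.004, 0.6195, -0.2984), (23.9, 0.008, 0.6185, -0.2974), (23.3, 0.012, 0.6175, -0.2964), (23.1, 0.016, 0.6175, -0.2954)]
```

View pics/k.png

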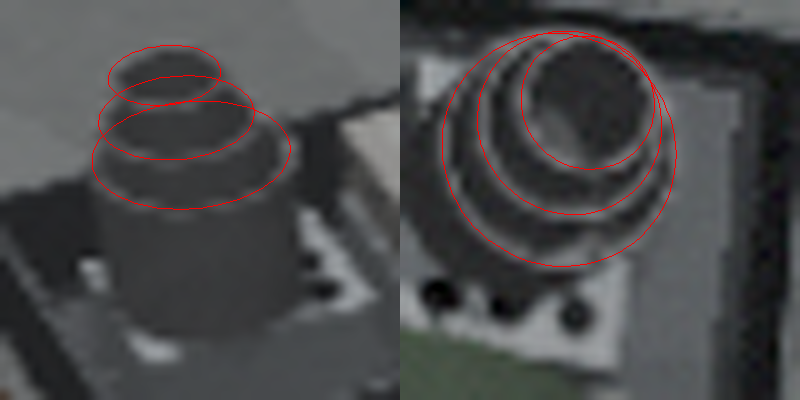

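The three rims fit exactly at their nominal heights, offset by 4 and 6 mm, so the nest is seated and upright. The network finds the blocks and slide boxes where I put them, so I'm handing in.

```bash
python3 -c "
from rig import robot
print(robot.hand_in())"
```

```text
the job is handed in; nothing more can be done
None
```

I packed the crate and handed the job in: three blocks flat on its floor, both slide boxes and the upright beaker nest on top of them, and the rack, dishes and jar untouched; the hand-in call gave no verdict.

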